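# Start a desiccant cartridge in its thread and screw it home

### The arm

A 7-joint arm with a two-finger parallel gripper is mounted at the origin on a cart in front of the work surface, level with it; the furniture and walls round the work are solid. World frame = base frame: x ahead of the robot, y to its left, z up, the work surface at z = 0. Lengths are in mm, angles in rad, forces in N, time in s.
With the tool pointing down it reaches from about 400 to 900 mm from the base axis. Payload 5.6 kg.
Tool frame: the origin (TCP) lies on the centre line of the jaws, within the pads' length; the fingertips stand robot.tcp_to_tips ahead of it and the grasp point (between the pads) lies 3 mm ahead of it (robot.tcp_to_tips is the distance from the TCP to the fingertips, in mm); z points along the fingers, y is the line along which they close (so a half turn about z gives the same grasp; the last joint's range is limited). The gripper opens to 92 mm and grips with 3 to 60 N. Pads are 20 mm wide; open, the fingers measure 128 mm over their backs; the gripper's body (75 mm by 189 mm) begins 69 mm behind the grasp point.
Start: joints at [-1.211, 0.468, -0.012, 1.603, 0.006, 1.071, -0.056], TCP at [254.837, 597.969, 236.592] pointing down, gripper open.
Joint ranges: [-2.53, 2.53], [-0.31, 2.02], [-1.57, 1.55], [0.28, 2.44], [-1.29, 4.43], [0.15, 1.84], [-2.92, 2.92]. Speed limits (rad/s): [2.57, 2.57, 3.14, 3.14, 3.14, 3.14, 3.14].

### API

Orientations are given as a rotation vector (axis times angle).
In Python, from bench import robot gives the robot as it stands. The module is installed in compiled form; this text tells all that it offers.
- The arm moves only by the tool arm_command, never from a script. Its argument "targets" is a list of rows, each a list of 5 numbers: the shift along the tool's x, y, z each as a share of 0.03 m, from -1 to 1, then the turn about the tool's z as a share of 6 degrees, from -1 to 1, then the gripper's target within -1 to 1 (fully open at 1, half-way at 0, shut at -1). A call has 1 to 12 rows; each row shifts and turns the commanded pose from where the row before left it, along the tool's axes as they then stand; what a row does not reach is not made up. A row lasts 1/10 s, in which the tool goes at most 50 mm and 8.59 degrees, less where a joint would pass 70% of its speed; a pose out of reach is approached as far as the arm can. A call with a number of a shift or a turn outside -1 to 1 is refused whole. A call with a gripper value outside its range is refused whole. The fingers move at their own pace and stop on an object; "grip_force" is the grip in N (left out, the last holds). Time passes only in rows, so rows that do not move let the fingers close. It gives the time, the measured TCP pose, the force, the opening and the grip force at its end, in the units of the state.
- robot.read_state(): the state, without advancing time (a new reading comes with each control period).
- robot.snapshot(name): name is "side" or "top"; returns a dict with "color" (400x640x3 uint8, blue, green, red), "fx", "fy", "cx", "cy" (pixels), "D" ([k1, k2, p1, p2, k3] as OpenCV has them; the pictures are not rectified), "R" (3x3) and "t" (3): a world point X has camera coordinates R X + t. Camera axes: x right, y down, z forward; pixel columns grow to the right and rows downward; lengths in mm; the calibration is good to about 2 mm. A picture is of the moment at which its call begins. There is no depth.
- robot.hand_in(): hands the job in; it is judged then, once.
Trained networks look in a picture, given as the dict that the camera call returned (one of the last four; its "shot" number tells which), for a name from the list of things; names that differ only in an ending like _2 or _b are one class to them, and where a whole thing is asked for, a point or a joint stands for the part that bears it (a point fixed in the world has none). Each returns a list of dicts, best first, with "conf" (0 to 1); they miss things now and then, are a little off and sometimes report something else, mostly with a low value. They report only what shows in the picture. A call takes as long as a camera call.
- robot.spot_in(picture, thing): "uv" ([column, row] in pixels, amid what is visible of it).
- robot.regions_of(picture, thing): "mask" (400x640 bool, what is visible of it) and "uv" ([column, row] in pixels, amid what is visible of it).
- robot.mark_of(picture, thing): "uv" ([column, row] in pixels: a listed point, or the origin of a listed thing).
The state is a dict: "time_s": time; "joint_pos": joint angles; "qd": joint speeds; "joint_efforts": joint torques, N m; "tcp_pos": TCP position; "tool_rot": TCP orientation; "wrist_force": force on the tool from outside, world axes, zero at the start; "moment": the same for the moment, N m; "finger_gap": opening from 0.0 (shut) to 1.0 (fully open); "grip_force": force on a finger pad.
Only numpy, scipy, OpenCV 4.12 (cv2) and the standard library are available. Lean on these libraries where they do the work, as an engineer would, in place of code of your own. Each camera call takes 0.05 s, during which the arm holds its last target. There are 200 camera calls.

### The job

Fit the desiccant cartridge into the collar on top of the detector housing. Set it upright in the collar, turn it gently backward (anticlockwise seen from above) until the thread starts drop in, then screw it forward (clockwise), never forcing it, until its flange sits flat on the collar's rim all round, and let go. Do not disturb the other things on the table.

Things in the scene. Friction and masses are not known exactly. Their poses are not given: they have to be found in the camera images.
- cartridge: desiccant cartridge, loose, 0.1-0.16 kg, standing upright on its foot, 72 mm high. Origin: centre of the foot; z up its axis. White core 40 mm across, foot tapered to 30 mm over its lowest 7 mm; black flange 62 mm across, 42 to 48 mm above the foot; on it a black grip bar 48 mm long (body x), 14 mm thick (y), 48 to 72 mm above the foot
- cartridge_grip (a point): on the cartridge's axis at mid-height of the grip bar, 60 mm above the foot; axes as the cartridge's
- cartridge_seat (a point): on the cartridge's axis in the plane of the flange's underside, 42 mm above the foot; axes as the cartridge's. 'Height' in the entries below means this point's height above port_rim
- cartridge_lug (a point): middle of one of the three grey thread lugs on the core (at -90, 30 and 150 degrees from x toward y; this one at -90), 22 mm from the axis, 27 mm above the foot. Each lug reaches 26 mm from the axis, is 30 degrees wide and 4 mm thick and slopes with the right-hand thread
- detector: detector housing, fixed: grey case 96 x 96 mm, 70 mm high, on a base plate 100 x 124 mm; on its top a round grey collar 66 mm across with the thread inside. Window in its front face (-x). Origin: centre of its underside, z up. The thread is moulded plastic: over 80 N of contact between cartridge and detector damages it; a turning moment up to 0.5 N m and a push up to 15 N are safe
- port_rim (a point): centre of the collar's rim, 94 mm above the table. Opening 55 mm across, 43 mm between the thread ridges, over 80 mm deep; radial play of a cartridge about 1.5 mm. Heights: 7 to 12 mm with the lugs on top of the thread (15.5 on top of the stops), 3 to 4.3 mm once dropped into the thread starts, 0 fully home
- thread_mid (a point): on the collar's axis, 12 mm below the rim. Right-hand three-start thread, 4.1 mm a radian, axial play 1.6 mm: three segments 120 degrees apart with a 45 degree gap (thread start) before each; where round the collar is not known. A cartridge set down rests on the segments, and rises 4.1 mm a radian as it is turned backward
- thread_stop (a point): on the collar's axis, 1.5 mm below the rim, level with the tops of the three upright stops, one at the end of each segment. From on top, a stop blocks turning forward; turned back 120 degrees or less the lugs drop about 8 mm into the gaps, where a stop blocks further backward turning. Then about 1.05 rad forward brings the flange to the rim; 0.25-0.4 rad more draws tight
- slide_box: bystander, loose: white slide box, 35 x 85 x 34 mm; origin at the centre of its underside
- fork_clamp_a: bystander, loose: flat black fork clamp, 62 x 28 x 10 mm; origin at the centre of its underside
- lens_tube: bystander, loose: short black lens tube standing on end, 30 mm across, 30 mm high; origin at the centre of its underside
- screw_tin: bystander, loose: round tin, 66 mm across, 27 mm high; origin at the centre of its underside
- post_holder_b: bystander, loose: black post holder on a square foot with a side screw, 50 x 54 x 51 mm; origin at the centre of its underside
- tweezers: bystander, loose: steel tweezers lying, 122 mm long, 9 mm high; origin at the centre of its underside
- usb_stick: bystander, loose: memory stick, 18 x 46 x 8 mm; origin at the centre of its underside
- hex_driver_a: bystander, loose: hex driver lying, 213 mm long, 29 mm thick; origin at the centre of its underside

How it is judged:
By the outcome, as a careful person would: the job done as asked, in the order asked, and still so for the second after the job is handed in, with the robot touching nothing.
It also fails if it takes over 61 s, if anything falls off the work surface, if the arm or the gripper's body presses on something with over 40 N, if the wrist force passes 120 N, or if a joint passes its speed limit or range.

## Working session

There is one attempt and no reset: what is moved stays moved. The work goes in short steps, Python scripts to look and compute and a tool call to move; the robot and the scene stay as the last step left them, time stands still between calls to the robot, and variables do not carry over. Pictures are saved under pics/ and viewed, at most 10 in all, crops included, and the job is handed in when it is done.

Besides the shell and the picture viewer there is one more tool, called after ">>>" as a command line: name --pt "numbers of a row" for each row, then --argument value for the rest. arm_command: Moves the arm, as the interface text tells. Its arguments: {"type":"object","properties":{"targets":{"type":"array","items":{"type":"array","items":{"type":"number"}}},"grip_force":{"type":"number"}},"required":["targets"]}

```bash
mkdir -p pics; cat > h.py <<'E'
import numpy as np, cv2
from bench import robot
def ray(s,uv):
    K=np.array([[s["fx"],0,s["cx"]],[0,s["fy"],s["cy"]],[0,0,1]],float)
    p=cv2.undistortPoints(np.array([[uv]],float),K,np.array(s["D"],float))[0,0]
    R=np.array(s["R"]);t=np.array(s["t"])
    return -R.T@t, R.T@np.array([p[0],p[1],1.])
def onz(s,uv,z):
    c,d=ray(s,uv); return c+d*(z-c[2])/d[2]
def tri(l):
    A=np.zeros((3,3));b=np.zeros(3)
    for s,uv in l:
        c,d=ray(s,uv);d=d/np.linalg.norm(d);P=np.eye(3)-np.outer(d,d);A+=P;b+=P@c
    X=np.linalg.solve(A,b)
    return X,[np.linalg.norm(np.cross(X-ray(s,uv)[0],ray(s,uv)[1]))/np.linalg.norm(ray(s,uv)[1]) for s,uv in l]
def proj(s,X):
    K=np.array([[s["fx"],0,s["cx"]],[0,s["fy"],s["cy"]],[0,0,1]],float)
    return cv2.projectPoints(np.array([X],float),cv2.Rodrigues(np.array(s["R"],float))[0],np.array(s["t"],float),K,np.array(s["D"],float))[0][0,0]
def axes():
    st=robot.read_state(); return st,cv2.Rodrigues(np.array(st["tool_rot"],float))[0]
E
python3 - <<'E'
from h import *
np.set_printoptions(precision=2,suppress=True)
st,R=axes();print({k:np.round(v,3) for k,v in st.items()});print(R,robot.tcp_to_tips)
S={n:robot.snapshot(n) for n in("side","top")}
for n in S:
    cv2.imwrite(f"pics/{n}0.png",S[n]["color"]);print(n,S[n]["fx"],ray(S[n],(320,200)))
for th in["cartridge","cartridge_grip","cartridge_seat","cartridge_lug","port_rim","thread_mid","thread_stop","detector"]:
    m={n:robot.mark_of(S[n],th) for n in S}
    for n in S: print(th,n,[(np.round(d["uv"],1),round(d["conf"],2)) for d in m[n][:3]])
    if all(m.values()): print("  tri",*tri([(S[n],m[n][0]["uv"]) for n in S]))
for th in["slide_box","fork_clamp_a","lens_tube","screw_tin","post_holder_b","tweezers","usb_stick","hex_driver_a"]:
    m=robot.mark_of(S["top"],th); print(th,[(onz(S["top"],d["uv"],0)[:2],round(d["conf"],2)) for d in m[:2]])
E
```

```text
{'time_s': np.float64(0.0), 'joint_pos': array([-1.21,  0.47, -0.01,  1.6 ,  0.01,  1.07, -0.06]), 'qd': array([-0.,  0., -0.,  0.,  0., -0.,  0.]), 'joint_efforts': array([  0.  , -52.06,  -0.01, -24.37,  -0.06,   0.02,   0.  ]), 'tcp_pos': array([254.63, 597.45, 235.64]), 'tool_rot': array([-0.63, -3.08,  0.  ]), 'wrist_force': array([-0.04,  0.45, -0.34]), 'moment': array([-0.  , -0.02, -0.04]), 'grip_force': np.float64(0.0), 'finger_gap': np.float64(1.001)}
[[-0.92  0.39 -0.  ]
 [ 0.39  0.92 -0.  ]
 [-0.   -0.   -1.  ]] 22.0
side 361.6402503934774 (array([ 333.11, -988.54,  554.97]), array([ 0.16,  0.85, -0.51]))
top 488.45736378572826 (array([ 319.19, -184.89, 1665.34]), array([ 0.1 ,  0.01, -1.  ]))
cartridge side [(array([328.9, 268.6]), 0.6)]
cartridge top [(array([368.5, 225.1]), 0.64), (array([381.1, 203.6]), 0.55)]
  tri [ 437.57 -337.2   -27.42] [np.float64(37.52509557392949), np.float64(37.52509557392946)]
cartridge_grip side [(array([329.1, 248.5]), 0.77)]
cartridge_grip top [(array([382.5, 199.5]), 0.79), (array([331.4, 168.4]), 0.38)]
  tri [ 475.78 -368.6    55.59] [
[... 883 characters left out ...]
, 207.5]), 0.6)]
  tri [449.31 -97.29  85.03] [np.float64(1.1201310453083464), np.float64(1.120131045308366)]
detector side [(array([300.2, 209.3]), 0.65)]
detector top [(array([300.6, 211.8]), 0.65)]
  tri [442.18 -96.41  -5.03] [np.float64(1.3510212087570521), np.float64(1.351021208757069)]
slide_box [(array([ 570.68, -563.03]), 0.54), (array([ 587.12, -203.7 ]), 0.4)]
fork_clamp_a []
lens_tube [(array([594.99, -40.13]), 0.6)]
screw_tin [(array([ 562.03, -479.76]), 0.88)]
post_holder_b [(array([ 441.11, -527.21]), 0.75), (array([ 474.04, -374.15]), 0.52)]
tweezers [(array([ 396.12, -328.28]), 0.57)]
usb_stick [(array([ 594.11, -182.21]), 0.51)]
hex_driver_a [(array([397.28, 196.9 ]), 0.6)]
```

View pics/top0.png

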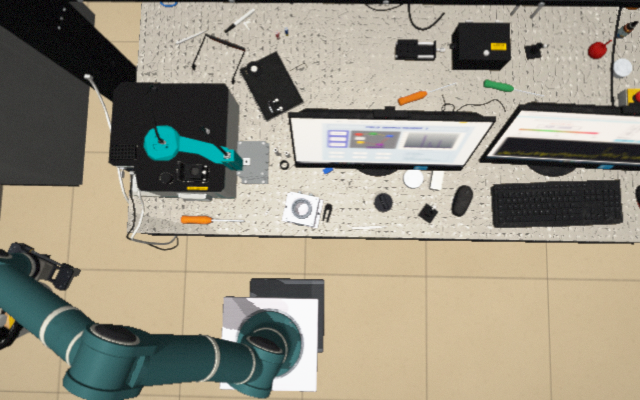

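View pics/side0.png

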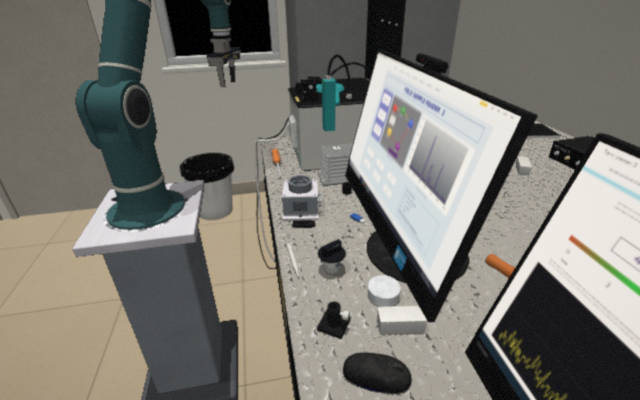

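The top view shows the detector at (302,209) and the cartridge at (383,203), with a monitor behind them at rows 108-168. The side view shows the cartridge at (331,255) and the collar at (300,184). I'll zoom in for the bar yaw and the monitor clearance.

```bash
python3 - <<'E'
from h import *
np.set_printoptions(precision=1,suppress=True)
S={n:robot.snapshot(n) for n in("side","top")}
a=cv2.resize(S["top"]["color"][155:245,270:450],None,fx=4.4,fy=4.4,interpolation=3)[:396]
b=cv2.resize(S["side"]["color"][165:285,260:420],None,fx=4,fy=4,interpolation=3)
cv2.imwrite("pics/a.png",a);cv2.imwrite("pics/b.png",b)
# monitor corners
print("mon L",*tri([(S["side"],(346,184)),(S["top"],(291,163))]))
print("mon R",*tri([(S["side"],(437,312)),(S["top"],(478,166))]))
for n in S:
  r=robot.regions_of(S[n],"cartridge_grip")
  for d in r[:2]:
    m=d["mask"];ys,xs=np.nonzero(m);print(n,d["uv"],round(d["conf"],2),xs.min(),xs.max(),ys.min(),ys.max())
for z,u in((60,(381,202)),(94,(302,209))): print(onz(S["top"],u,z))
E
```

```text
mon L [595.7 -61.8  43.5] [np.float64(5.738024041059272), np.float64(5.738024041059164)]
mon R [ 575.8 -655.4  142.9] [np.float64(8.515588204907647), np.float64(8.515588204907521)]
side [331.8, 253.5] 0.69 318 345 239 273
top [380.8, 200.6] 0.58 374 392 193 211
[ 473. -364.   60.]
[ 442.7 -105.9   94. ]
```

View pics/a.png

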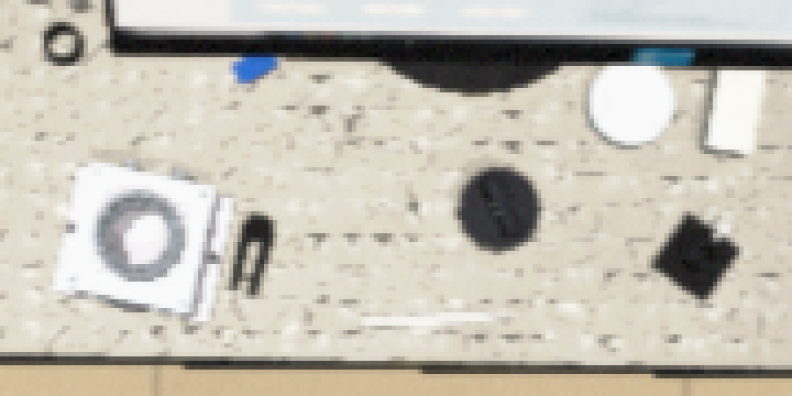

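View pics/b.png

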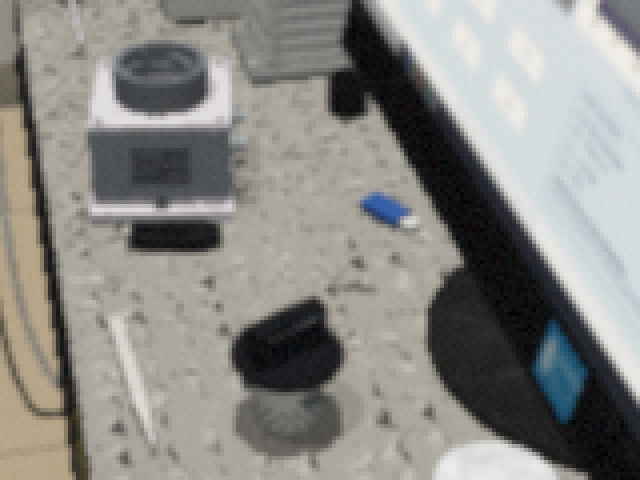

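```bash
python3 - <<'E'
from h import *
np.set_printoptions(precision=1,suppress=True)
S={n:robot.snapshot(n) for n in("side","top")}
print("teal grip",*tri([(S["side"],(328,130)),(S["top"],(235,160))]))
print("teal base top",*tri([(S["side"],(328,80)),(S["top"],(235,155))]))
for u in((232,195),(140,193),(110,190)): print("box",onz(S["top"],u,0),onz(S["top"],u,200))
f=lambda u:(260+u[0]/4,165+u[1]/4)
A=onz(S["side"],f((249,338)),72);B=onz(S["side"],f((315,298)),72);print("bar top",A,B,np.degrees(np.arctan2(*(B-A)[1::-1])))
g=lambda u:(270+u[0]/4.4,155+u[1]/4.4)
fl=onz(S["top"],g((498,209)),48);co=onz(S["top"],g((141,236)),94);print("flange",fl,"collar",co)
print("side flange", onz(S["side"],f((288,347)),48),"collar side",onz(S["side"],f((160,68)),94))
A=onz(S["top"],g((482,180)),72);B=onz(S["top"],g((513,238)),72);print(np.degrees(np.arctan2(*(A-B)[1::-1])))
print("tri flange",tri([(S["side"],f((288,347))),(S["top"],g((498,209)))]))
print("tri collar",tri([(S["side"],f((160,68))),(S["top"],g((141,236)))]))
c=S["top"]["color"][190:216,370:398].astype(float);c=np.clip(c*3,0,255).astype(np.uint8)
d=S["side"]["color"][235:275,310:355];d=np.clip(d*2.5,0,255).astype(np.uint8)
c=cv2.resize(c,(448,416),interpolation=2);d=cv2.resize(d,(350,416),interpolation=2)
cv2.imwrite("pics/c.png",np.hstack([c,d]))
E
```

```text
teal grip [580.3 106.2 156.5] [np.float64(8.192689024814298), np.float64(8.192689024814376)]
teal base top [569.7  74.8 320.3] [np.float64(3.794069979245921), np.float64(3.794069979246006)]
box [494.2 140.9   0. ] [473.2 101.8 200. ]
box [495.8 460.3   0. ] [474.6 382.8 200. ]
box [504.5 565.7   0. ] [482.2 475.6 200. ]
bar top [ 450.1 -389.3   72. ] [ 492.9 -362.5   72. ] 32.08307903598891
flange [ 472.6 -372.6   48. ] collar [ 443.9 -106.    94. ]
side flange [ 475.4 -371.9   48. ] collar side [ 444.6 -114.    94. ]
28.349869533668084
tri flange (array([ 473.9, -372.7,   48.7]), [np.float64(1.3313550814542054), np.float64(1.3313550814543205)])
tri collar (array([ 445. , -105.8,   89.7]), [np.float64(0.6996576764963798), np.float64(0.6996576764962545)])
```

View pics/c.png

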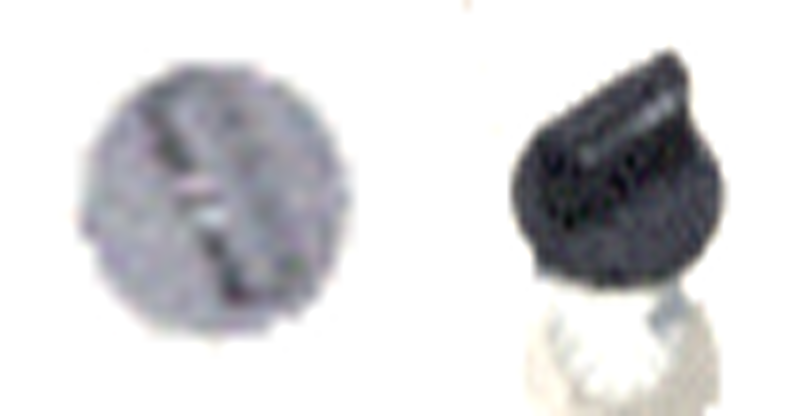

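The enhanced crop shows the grip bar running from (150,105) to (240,300), which is about 28° world yaw. The flange is round and centred near (473.5,-372.5). Next I raise the arm and travel.

>>> arm_command --pt "0 0 -1 0 1" --pt "0 0 -1 0 1" --pt "-0.64 -0.73 0 0 1" --pt "-0.64 -0.73 0 0 1" --pt "-0.64 -0.73 0 0 1" --pt "-0.64 -0.73 0 0 1" --pt "-0.64 -0.73 0 0 1" --pt "-0.64 -0.73 0 0 1" --pt "-0.64 -0.73 0 0 1" --pt "-0.64 -0.73 0 0 1" --pt "-0.64 -0.73 0 0 1" --pt "-0.64 -0.73 0 0 1" --grip_force 20

```text
time_s: 2.8
tcp_pos: [345.9, 320.1, 296.8]
tool_rot: [0.628, 3.078, 0.001]
wrist_force: [0.0, -0.2, 0.8]
finger_gap: 0.998
grip_force: 0.0
```

>>> arm_command --pt "-0.64 -0.73 0 0 1" --pt "-0.64 -0.73 0 0 1" --pt "-0.64 -0.73 0 0 1" --pt "-0.64 -0.73 0 0 1" --pt "-0.64 -0.73 0 0 1" --pt "-0.64 -0.73 0 0 1" --pt "-0.64 -0.73 0 0 1" --pt "-0.64 -0.73 0 0 1" --pt "-0.49 -0.86 0 0 1" --pt "-0.49 -0.86 0 0 1" --pt "-0.49 -0.86 0 0 1" --pt "-0.49 -0.86 0 0 1"

```text
time_s: 4.0
tcp_pos: [431.9, -19.3, 296.9]
tool_rot: [0.628, 3.077, 0.001]
wrist_force: [-0.3, 0.2, 0.6]
finger_gap: 0.998
grip_force: 0.0
```

>>> arm_command --pt "-0.49 -0.86 0 0 1" --pt "-0.49 -0.86 0 0 1" --pt "-0.49 -0.86 0 0 1" --pt "-0.49 -0.86 0 0 1" --pt "-0.49 -0.86 0 0 1" --pt "-0.49 -0.86 0 0 1" --pt "-0.49 -0.86 0 0 1" --pt "-0.49 -0.86 0 0 1" --pt "-0.49 -0.86 0 0 1" --pt "-0.49 -0.86 0 0 1" --pt "-0.49 -0.86 0 0 1" --pt "-0.49 -0.86 0 0 1"

```text
time_s: 5.2
tcp_pos: [473.0, -373.1, 296.6]
tool_rot: [0.628, 3.078, 0.0]
wrist_force: [-0.6, -0.6, -0.8]
finger_gap: 1.004
grip_force: 0.0
```

>>> arm_command --pt "0 0 0.3 1 1" --pt "0 0 0.3 1 1" --pt "0 0 0.3 1 1" --pt "0 0 0.3 1 1" --pt "0 0 0.3 1 1" --pt "0 0 0.3 1 1" --pt "0 0 0.3 1 1" --pt "0 0 0.3 1 1" --pt "0 0 0.3 1 1" --pt "0 0 0.3 1 1" --pt "0 0 0.3 1 1" --pt "0 0 0.3 1 1"

```text
time_s: 6.4
tcp_pos: [473.0, -371.9, 188.3]
tool_rot: [2.322, 2.116, 0.001]
wrist_force: [0.4, -0.2, 0.7]
finger_gap: 1.0
grip_force: 0.0
```

>>> arm_command --pt "0 0 0 1 1" --pt "0 0 0 1 1" --pt "0 0 0 1 1" --pt "0 0 0 1 1" --pt "0 0 0 1 1" --pt "0 0 0 1 1" --pt "0 0 0 1 1" --pt "0 0 0 1 1" --pt "0 0 0 1 1" --pt "0 0 0 0.5 1" --pt "0 0 0 0 1" --pt "0 0 0 0 1"

```text
time_s: 7.6
tcp_pos: [472.9, -372.0, 188.5]
tool_rot: [-3.048, -0.76, 0.0]
wrist_force: [0.3, 0.1, 0.1]
finger_gap: 1.0
grip_force: 0.0
```

```bash
cat > st.py <<'E'
from h import *
import sys
np.set_printoptions(precision=2,suppress=True)
st,R=axes();print("t",round(st["time_s"],2),"p",np.array(st["tcp_pos"]),"q",np.array(st["joint_pos"]),"F",np.array(st["wrist_force"]),"M",np.array(st["moment"]),"gap",round(st["finger_gap"],3),round(st["grip_force"],1),"yaw y",round(np.degrees(np.arctan2(R[1,1],R[0,1])),2))
if len(sys.argv)>2:
    d=np.array([float(a) for a in sys.argv[1:4]])-st["tcp_pos"];print("mm tool",R.T@d,"units",R.T@d/30)
E
python3 st.py 473.5 -372.5 73
```

```text
t 7.6 p [ 472.9  -371.97  188.51] q [-0.19  0.73  1.18  1.82 -0.75  1.13  0.18] F [0.31 0.07 0.11] M [-0.05  0.16 -0.  ] gap 1.0 0.0 yaw y -61.98
mm tool [  0.28   0.77 115.51] units [0.01 0.03 3.85]
```

>>> arm_command --pt "0 0 0.9 0 0.3" --pt "0 0 0.9 0 0.0" --pt "0 0 0.9 0 0.0" --pt "0 0 0.6 0 0.0" --pt "0 0 0.35 0 0.0" --pt "0 0 0.2 0 0.0" --pt "0 0 0 0 0.0"

```text
time_s: 8.3
tcp_pos: [472.8, -372.3, 73.0]
tool_rot: [-3.049, -0.758, 0.0]
wrist_force: [-0.5, 0.3, 0.6]
finger_gap: 0.503
grip_force: 0.0
```

```bash
python3 st.py 473.5 -372.5 73; python3 - <<'E'
from h import *
s=robot.snapshot("side");cv2.imwrite("pics/d.png",cv2.resize(s["color"][175:295,250:410],None,fx=4,fy=4,interpolation=2))
E
```

```text
t 8.3 p [ 472.76 -372.27   73.04] q [-0.1   0.85  1.03  1.88 -0.91  0.96  0.28] F [-0.54  0.33  0.6 ] M [-0.09  0.13  0.04] gap 0.503 0.0 yaw y -62.08
mm tool [0.54 0.55 0.04] units [0.02 0.02 0.  ]
```

View pics/d.png

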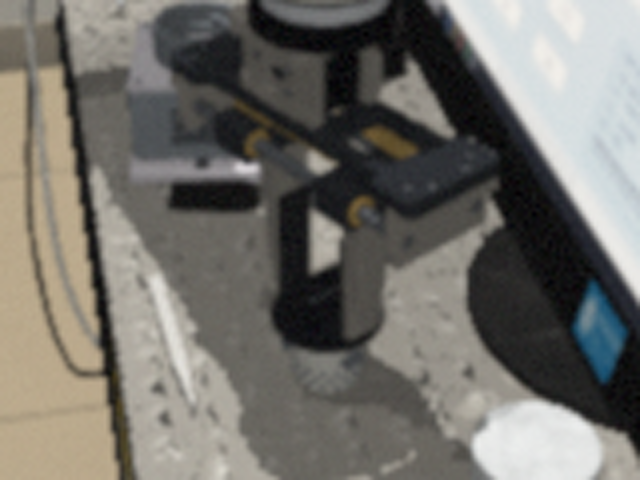

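The fingers straddle the bar just above the flange, at crop (330,290). Now I close the gripper and lift.

>>> arm_command --pt "0 0 0 0 -0.4" --pt "0 0 0 0 -0.8" --pt "0 0 0 0 -0.9" --pt "0 0 0 0 -0.9" --pt "0 0 0 0 -0.9" --pt "0 0 0 0 -0.9" --pt "0 0 -0.3 0 -0.9" --pt "0 0 -0.8 0 -0.9" --pt "0 0 -1 0 -0.9" --pt "0 0 -1 0 -0.9" --pt "0 0 -1 0 -0.9" --pt "0 0 -0.6 0 -0.9" --grip_force 30

```text
time_s: 9.55
tcp_pos: [472.9, -372.8, 216.6]
tool_rot: [3.047, 0.757, 0.003]
wrist_force: [0.7, -1.0, -0.9]
finger_gap: 0.149
grip_force: 30.0
```

```bash
python3 st.py 443.8 -105.4 213
```

```text
t 9.55 p [ 472.95 -372.79  216.61] q [-0.21  0.7   1.22  1.8  -0.71  1.17  0.15] F [ 0.73 -0.96 -0.85] M [-0.06  0.13  0.01] gap 0.149 30.0 yaw y -62.11
mm tool [  99.33 -249.96    3.19] units [ 3.31 -8.33  0.11]
```

>>> arm_command --pt "0.3 -0.76 0 0 -0.9" --pt "0.3 -0.76 0 0 -0.9" --pt "0.3 -0.76 0 0 -0.9" --pt "0.3 -0.76 0 0 -0.9" --pt "0.3 -0.76 0 0 -0.9" --pt "0.3 -0.76 0 0 -0.9" --pt "0.3 -0.76 0 0 -0.9" --pt "0.3 -0.76 0 0 -0.9" --pt "0.3 -0.76 0 0 -0.9" --pt "0.3 -0.76 0 0 -0.9" --pt "0.3 -0.73 0 0 -0.9" --pt "0 0 0 0 -0.9"

```text
time_s: 10.75
tcp_pos: [442.8, -101.8, 213.5]
tool_rot: [-3.045, -0.764, 0.002]
wrist_force: [0.2, -0.4, -1.2]
finger_gap: 0.148
grip_force: 30.0
```

```bash
python3 st.py 443.8 -105.4 213; cat > look.py <<'E'
from h import *
np.set_printoptions(precision=1,suppress=True)
S={n:robot.snapshot(n) for n in("side","top")}
for th in["cartridge","cartridge_grip","cartridge_seat","cartridge_lug","port_rim","thread_mid","thread_stop","detector"]:
    m={n:robot.mark_of(S[n],th) for n in S}
    for n in S: print(th,n,[(np.round(d["uv"],1),round(d["conf"],2)) for d in m[n][:2]],end=" ")
    print()
    if all(m.values()): print("  tri",*tri([(S[n],m[n][0]["uv"]) for n in S]))
E
python3 look.py; python3 - <<'E'
from h import *
s=robot.snapshot("side");cv2.imwrite("pics/e.png",np.hstack([cv2.resize(s["color"][120:220,260:350],None,fx=4.4,fy=4.4,interpolation=2)]+[cv2.resize(robot.snapshot("top")["color"][170:270,250:340],None,fx=4.4,fy=4.4,interpolation=2)]))
E
```

```text
t 10.75 p [ 442.85 -101.84  213.49] q [-0.99  0.54  1.5   2.14 -0.63  1.06 -0.23] F [ 0.21 -0.43 -1.16] M [-0.09  0.14 -0.04] gap 0.148 30.0 yaw y -61.82
mm tool [-0.84  3.59  0.48] units [-0.03  0.12  0.02]
cartridge side [(array([296.4, 169.2]), 0.85), (array([402.8, 330. ]), 0.63)] cartridge top [] 
cartridge_grip side [(array([293.7, 146.8]), 0.55)] cartridge_grip top [(array([300.9, 212.3]), 0.47)] 
  tri [ 429.  -108.3  196.1] [np.float64(4.312002629146429), np.float64(4.312002629146459)]
cartridge_seat side [(array([297.9, 152. ]), 0.65), (array([346.8, 193.8]), 0.28)] cartridge_seat top [] 
cartridge_lug side [(array([300.2, 160.2]), 0.56)] cartridge_lug top [] 
port_rim side [(array([299.8, 181.8]), 0.69), (array([301.5, 183.8]), 0.27)] port_rim top [(array([298.3, 211.2]), 0.61)] 
  tri [441.4 -94.   84. ] [np.float64(5.232083185087737), np.float64(5.2320831850876885)]
thread_mid side [(array([299.5, 183.8]), 0.62)] thread_mid top [(array([302.8, 210.3]), 0.94)] 
  tri [ 441.5 -108.3   85.5] [np.float64(2.2368042040936293), np.float64(2.2368042040936924)]
thread_stop side [(array([301.5, 181.6]), 0.9)] thread_stop top [(array([302.4, 207.9]), 0.97)] 
  tri [ 448.2 -107.1   91. ] [np.float64(1.586094661386613), np.float64(1.5860946613866804)]
detector side [(array([299.6, 209.5]), 0.86)] detector top [(array([302.2, 213.5]), 0.56)] 
  tri [ 437.9 -102.3   -1.8] [np.float64(3.073757987792052), np.float64(3.073757987792082)]
```

View pics/e.png

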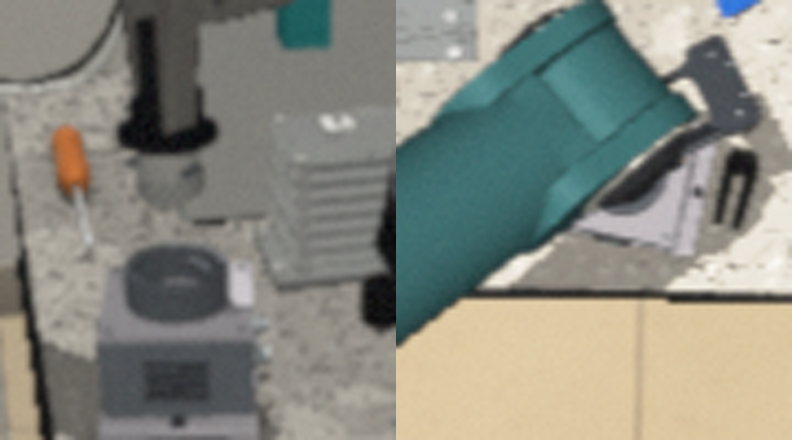

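>>> arm_command --pt "0 0 0 0 -0.9" --pt "0 0 0 0 -0.9"

```text
time_s: 11.95
tcp_pos: [443.2, -104.9, 214.1]
tool_rot: [3.049, 0.758, 0.0]
wrist_force: [0.0, 0.2, -1.8]
finger_gap: 0.147
grip_force: 30.0
```

```bash
python3 st.py 444 -105.8 213; python3 - <<'E'
from h import *
np.set_printoptions(precision=1,suppress=True)
s=robot.snapshot("side")
def ony(uv,y):
    c,d=ray(s,uv);return c+d*(y-c[1])/d[1]
g=s["color"].astype(int).sum(2)
# flange extents: dark rows
for v in range(146,156): 
    r=np.nonzero(g[v,280:315]<150)[0]+280; print(v,r.min() if len(r) else None,r.max() if len(r) else None)
E
python3 - <<'E'
from h import *
np.set_printoptions(precision=1,suppress=True)
s=robot.snapshot("side")
def ony(uv,y):
    c,d=ray(s,uv);return c+d*(y-c[1])/d[1]
print("flange",ony((298,150),-103),"rim",ony((299.9,180.3),-105.8), "proj TCP axis flange",proj(s,(443,-102,185)),"rim proj",proj(s,(444,-106,94)))
cv2.imwrite("pics/f.png",cv2.resize(s["color"][135:205,270:335],None,fx=8,fy=8,interpolation=2))
E
```

```text
t 11.95 p [ 443.24 -104.95  214.1 ] q [-0.98  0.54  1.5   2.14 -0.63  1.06 -0.23] F [ 0.01  0.16 -1.8 ] M [-0.05  0.12  0.01] gap 0.147 30.0 yaw y -62.08
mm tool [0.27 1.11 1.1 ] units [0.01 0.04 0.04]
146 290 305
147 289 307
148 288 308
149 287 308
150 287 308
151 287 308
152 288 306
153 290 304
154 292 301
155 None None
flange [ 444.9 -103.   184. ] rim [ 445.6 -105.8   95. ] proj TCP axis flange [297.2 149.6] rim proj [299.3 180.7]
```

View pics/f.png

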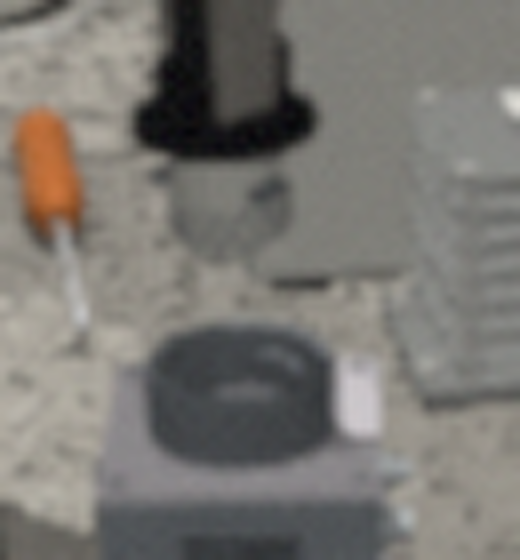

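The flange is centred at crop (225,125) and the rim at (240,375). The side view therefore agrees with a target of x=444 and y=-105.8. I'll descend into the collar.

>>> arm_command --pt "0.01 0.04 0.4 0 -0.9" --pt "0 0 0.5 0 -0.9" --pt "0 0 0.4 0 -0.9" --pt "0 0 0.25 0 -0.9" --pt "0 0 0.2 0 -0.9" --pt "0 0 0.15 0 -0.9" --pt "0 0 0.1 0 -0.9" --pt "0 0 0 0 -0.9" --pt "0 0 0 0 -0.9"

```text
time_s: 12.95
tcp_pos: [445.2, -105.2, 154.7]
tool_rot: [-3.047, -0.759, -0.003]
wrist_force: [1.1, 2.8, 4.9]
finger_gap: 0.15
grip_force: 30.0
```

```bash
python3 st.py 444 -105.8 140
```

```text
t 12.95 p [ 445.17 -105.15  154.67] q [-0.86  0.6   1.33  2.18 -0.74  0.95 -0.16] F [1.12 2.77 4.91] M [ 0.96 -0.32  0.03] gap 0.15 30.0 yaw y -62.04
mm tool [-1.37  0.03 14.67] units [-0.05  0.    0.49]
```

>>> arm_command --pt "0 0 -0.1 0 -0.9" --pt "0.06 -0.043 0 0 -0.9" --pt "0 0 0.1 0 -0.9" --pt "0 0 0.06 0 -0.9" --pt "0 0 0 0 -0.9"

```text
time_s: 13.45
tcp_pos: [444.5, -103.6, 151.8]
tool_rot: [-3.048, -0.758, 0.002]
wrist_force: [0.7, 2.3, -2.7]
finger_gap: 0.15
grip_force: 30.0
```

```bash
for i in 1 2 3; do python3 st.py 444 -105.8 140|head -1;done
```

```text
t 13.45 p [ 444.45 -103.57  151.77] q [-0.86  0.6   1.33  2.19 -0.75  0.95 -0.16] F [ 0.67  2.34 -2.68] M [ 0.57 -0.03  0.02] gap 0.15 30.0 yaw y -62.08
t 13.45 p [ 444.45 -103.57  151.77] q [-0.86  0.6   1.33  2.19 -0.75  0.95 -0.16] F [ 0.67  2.34 -2.68] M [ 0.57 -0.03  0.02] gap 0.15 30.0 yaw y -62.08
t 13.45 p [ 444.45 -103.57  151.77] q [-0.86  0.6   1.33  2.19 -0.75  0.95 -0.16] F [ 0.67  2.34 -2.68] M [ 0.57 -0.03  0.02] gap 0.15 30.0 yaw y -62.08
```

>>> arm_command --pt "0.02 -0.03 0 0 -0.9" --pt "0 0 0.1 0 -0.9" --pt "0 0 0.1 0 -0.9" --pt "0 0 0.1 0 -0.9" --pt "0 0 0 0 -0.9"

```text
time_s: 13.95
tcp_pos: [444.9, -103.0, 142.9]
tool_rot: [3.049, 0.757, -0.001]
wrist_force: [-0.6, 0.1, -0.4]
finger_gap: 0.15
grip_force: 30.0
```

```bash
python3 st.py 444 -105.8 140|head -1
```

```text
t 13.95 p [ 444.85 -102.99  142.9 ] q [-0.84  0.61  1.31  2.19 -0.77  0.93 -0.15] F [-0.62  0.1  -0.4 ] M [0.06 0.19 0.07] gap 0.15 30.0 yaw y -62.1
```

>>> arm_command --pt "0 0 0.06 0 -0.9" --pt "0 0 0.06 0 -0.9" --pt "0 0 0.04 0 -0.9" --pt "0 0 0 0 -0.9"

```text
time_s: 14.35
tcp_pos: [445.1, -102.8, 138.4]
tool_rot: [3.049, 0.758, -0.0]
wrist_force: [-0.3, 0.3, -1.4]
finger_gap: 0.147
grip_force: 30.0
```

>>> arm_command --pt "0 0 0.04 0 -0.9" --pt "0 0 0 0 -0.9"

```text
time_s: 14.55
tcp_pos: [445.2, -102.8, 137.2]
tool_rot: [3.049, 0.758, 0.0]
wrist_force: [0.4, 0.2, -1.0]
finger_gap: 0.151
grip_force: 30.0
```

```bash
python3 st.py 444 -105.8 140|head -1
```

```text
t 14.55 p [ 445.17 -102.8   137.22] q [-0.83  0.62  1.29  2.2  -0.78  0.92 -0.14] F [ 0.36  0.15 -1.02] M [ 0.14  0.2  -0.03] gap 0.151 30.0 yaw y -62.08
```

>>> arm_command --pt "0 0 0.04 0 -0.9" --pt "0 0 0 0 -0.9"

```text
time_s: 14.75
tcp_pos: [445.2, -102.8, 136.0]
tool_rot: [3.049, 0.758, 0.0]
wrist_force: [-1.0, -0.3, -0.5]
finger_gap: 0.148
grip_force: 30.0
```

>>> arm_command --pt "0 0 0.04 0 -0.9" --pt "0 0 0 0 -0.9"

```text
time_s: 14.95
tcp_pos: [445.3, -102.8, 135.6]
tool_rot: [-3.048, -0.758, -0.001]
wrist_force: [-2.2, 3.6, 10.9]
finger_gap: 0.152
grip_force: 30.0
```

>>> arm_command --pt "0 0 0.04 0 -0.9" --pt "0 0 0 0 -0.9"

```text
time_s: 15.15
tcp_pos: [445.5, -102.9, 135.4]
tool_rot: [-3.046, -0.757, -0.001]
wrist_force: [-7.4, 4.9, 26.0]
finger_gap: 0.148
grip_force: 30.0
```

>>> arm_command --pt "0 0 -0.05 0 -0.9" --pt "0 0 0 0 -0.9"

```text
time_s: 15.35
tcp_pos: [445.3, -102.8, 135.7]
tool_rot: [-3.048, -0.758, -0.001]
wrist_force: [-2.0, 2.4, 9.8]
finger_gap: 0.153
grip_force: 30.0
```

>>> arm_command --pt "0 0 -0.007 -0.5 -0.9" --pt "0 0 -0.007 -0.5 -0.9" --pt "0 0 -0.007 -0.5 -0.9" --pt "0 0 0 0 -0.9"

```text
time_s: 15.75
tcp_pos: [445.2, -103.1, 136.2]
tool_rot: [-2.979, -0.996, -0.001]
wrist_force: [-2.6, 1.0, 8.3]
finger_gap: 0.147
grip_force: 30.0
```

```bash
python3 st.py 444 -105.8 140|head -1
```

```text
t 15.75 p [ 445.17 -103.08  136.22] q [-0.81  0.59  1.25  2.2  -0.75  0.89 -0.02] F [-2.61  1.04  8.3 ] M [0.21 0.8  0.04] gap 0.147 30.0 yaw y -53.04
```

Good: it rises as expected and the torque is small. I'll keep turning backward.

>>> arm_command --pt "0 0 -0.007 -0.5 -0.9" --pt "0 0 -0.007 -0.5 -0.9" --pt "0 0 -0.007 -0.5 -0.9" --pt "0 0 0 0 -0.9"

```text
time_s: 16.15
tcp_pos: [445.2, -103.2, 136.6]
tool_rot: [2.892, 1.225, 0.001]
wrist_force: [-1.7, -0.5, 2.5]
finger_gap: 0.15
grip_force: 30.0
```

>>> arm_command --pt "0 0 -0.007 -0.5 -0.9" --pt "0 0 -0.007 -0.5 -0.9" --pt "0 0 -0.007 -0.5 -0.9" --pt "0 0 0 0 -0.9"

```text
time_s: 16.55
tcp_pos: [445.3, -102.8, 137.0]
tool_rot: [2.788, 1.447, 0.001]
wrist_force: [-0.1, -0.5, -1.2]
finger_gap: 0.149
grip_force: 30.0
```

```bash
python3 st.py 444 -105.8 140|head -1
```

```text
t 16.55 p [ 445.3  -102.85  136.98] q [-0.78  0.53  1.18  2.19 -0.68  0.85  0.22] F [-0.15 -0.45 -1.21] M [-0.11  0.14  0.02] gap 0.149 30.0 yaw y -35.14
```

>>> arm_command --pt "0 0 0.05 0 -0.9" --pt "0 0 0.03 0 -0.9" --pt "0 0 0 0 -0.9"

```text
time_s: 16.85
tcp_pos: [445.0, -102.8, 134.4]
tool_rot: [2.788, 1.447, -0.001]
wrist_force: [1.4, 0.5, -0.8]
finger_gap: 0.151
grip_force: 30.0
```

```bash
python3 st.py 444 -105.8 140|head -1
```

```text
t 16.85 p [ 445.03 -102.84  134.45] q [-0.77  0.54  1.18  2.2  -0.68  0.85  0.23] F [ 1.4   0.5  -0.76] M [-0.1   0.07  0.02] gap 0.151 30.0 yaw y -35.13
```

It is in the gap, so I'll lower it into the thread start.

>>> arm_command --pt "0 0 0.06 0 -0.9" --pt "0 0 0.06 0 -0.9" --pt "0 0 0 0 -0.9"

```text
time_s: 17.15
tcp_pos: [445.0, -102.8, 130.8]
tool_rot: [-2.788, -1.448, 0.001]
wrist_force: [0.6, -0.1, -1.1]
finger_gap: 0.151
grip_force: 30.0
```

>>> arm_command --pt "0 0 0.04 0 -0.9" --pt "0 0 0 0 -0.9"

```text
time_s: 17.35
tcp_pos: [445.1, -102.8, 129.8]
tool_rot: [-2.788, -1.448, 0.0]
wrist_force: [-0.1, -0.5, 0.0]
finger_gap: 0.15
grip_force: 30.0
```

```bash
python3 st.py 444 -105.8 140|head -1
```

```text
t 17.35 p [ 445.07 -102.81  129.77] q [-0.76  0.54  1.16  2.2  -0.69  0.84  0.24] F [-0.09 -0.52  0.01] M [-0.02  0.1   0.02] gap 0.15 30.0 yaw y -35.09
```

>>> arm_command --pt "0 0 0.03 0 -0.9" --pt "0 0 0 0 -0.9"

```text
time_s: 17.55
tcp_pos: [445.2, -102.9, 129.1]
tool_rot: [-2.788, -1.449, -0.0]
wrist_force: [-0.2, 0.3, 0.4]
finger_gap: 0.151
grip_force: 30.0
```

>>> arm_command --pt "0 0 0.02 0 -0.9" --pt "0 0 0 0 -0.9"

```text
time_s: 17.75
tcp_pos: [445.3, -102.9, 129.0]
tool_rot: [-2.787, -1.448, -0.001]
wrist_force: [-2.5, 0.7, 9.6]
finger_gap: 0.149
grip_force: 30.0
```

```bash
python3 st.py 444 -105.8 140|head -1
```

```text
t 17.75 p [ 445.3  -102.89  128.96] q [-0.76  0.54  1.16  2.2  -0.69  0.84  0.24] F [-2.48  0.71  9.6 ] M [0.19 0.78 0.04] gap 0.149 30.0 yaw y -35.09
```

>>> arm_command --pt "0 0 -0.015 0 -0.9" --pt "0 0 0.009 0.6 -0.9" --pt "0 0 0.009 0.6 -0.9" --pt "0 0 0.009 0.6 -0.9" --pt "0 0 0.009 0.6 -0.9" --pt "0 0 0 0 -0.9"

```text
time_s: 18.35
tcp_pos: [445.6, -102.7, 128.0]
tool_rot: [2.948, 1.086, 0.001]
wrist_force: [-1.3, 1.5, 4.7]
finger_gap: 0.151
grip_force: 30.0
```

```bash
python3 st.py 444 -105.8 140|head -1
```

```text
t 18.35 p [ 445.6  -102.72  128.01] q [-0.79  0.59  1.22  2.2  -0.75  0.87  0.04] F [-1.3   1.48  4.73] M [ 0.24  0.29 -0.06] gap 0.151 30.0 yaw y -49.53
```

>>> arm_command --pt "0 0 0.008 0.6 -0.9" --pt "0 0 0.008 0.6 -0.9" --pt "0 0 0.008 0.6 -0.9" --pt "0 0 0.008 0.6 -0.9" --pt "0 0 0 0 -0.9"

```text
time_s: 18.85
tcp_pos: [445.5, -102.0, 127.1]
tool_rot: [-3.059, -0.709, -0.001]
wrist_force: [-1.0, 3.7, 6.3]
finger_gap: 0.153
grip_force: 30.0
```

>>> arm_command --pt "0 0 0.008 0.6 -0.9" --pt "0 0 0.008 0.6 -0.9" --pt "0 0 0.008 0.6 -0.9" --pt "0 0 0.008 0.6 -0.9" --pt "0 0 0 0 -0.9"

```text
time_s: 19.35
tcp_pos: [445.4, -101.7, 126.1]
tool_rot: [-3.123, -0.321, 0.0]
wrist_force: [-1.7, 3.7, 8.1]
finger_gap: 0.149
grip_force: 30.0
```

```bash
python3 st.py 444 -105.8 140|head -1
```

```text
t 19.35 p [ 445.38 -101.66  126.05] q [-0.83  0.69  1.32  2.2  -0.86  0.95 -0.35] F [-1.7   3.67  8.13] M [0.96 0.51 0.1 ] gap 0.149 30.0 yaw y -78.27
```

>>> arm_command --pt "0 -0.016 0.007 0.6 -0.9" --pt "0 0 0.007 0.6 -0.9" --pt "0 0 0.007 0.6 -0.9" --pt "0 0 0.007 0.6 -0.9" --pt "0 0 0 0 -0.9"

```text
time_s: 19.85
tcp_pos: [445.3, -101.5, 125.2]
tool_rot: [-3.139, 0.074, 0.0]
wrist_force: [-1.6, 3.6, 7.3]
finger_gap: 0.148
grip_force: 30.0
```

```bash
python3 st.py 444 -105.8 140|head -1
```

```text
t 19.85 p [ 445.32 -101.54  125.23] q [-0.85  0.74  1.36  2.21 -0.92  0.99 -0.56] F [-1.58  3.6   7.3 ] M [ 0.8   0.43 -0.04] gap 0.148 30.0 yaw y -92.69
```

>>> arm_command --pt "0 -0.01 0.005 0.6 -0.9" --pt "0 0 0.004 0.6 -0.9" --pt "0 0 0 0 -0.9"

```text
time_s: 20.15
tcp_pos: [445.3, -101.1, 125.2]
tool_rot: [-3.128, 0.27, 0.001]
wrist_force: [-3.7, 5.1, 11.1]
finger_gap: 0.151
grip_force: 30.0
```

```bash
python3 st.py 444 -105.8 140|head -1
```

```text
t 20.15 p [ 445.31 -101.15  125.2 ] q [-0.86  0.77  1.39  2.21 -0.94  1.02 -0.66] F [-3.67  5.05 11.11] M [1.   0.68 0.04] gap 0.151 30.0 yaw y -99.87
```

>>> arm_command --pt "0 0 0.003 0.5 -0.9" --pt "0 0 0 0 -0.9"

```text
time_s: 20.35
tcp_pos: [445.4, -101.1, 125.2]
tool_rot: [-3.119, 0.351, 0.001]
wrist_force: [-2.4, 4.6, 11.5]
finger_gap: 0.149
grip_force: 30.0
```

```bash
python3 st.py 444 -105.8 140|head -1
```

```text
t 20.35 p [ 445.35 -101.11  125.17] q [-0.86  0.78  1.4   2.21 -0.95  1.03 -0.7 ] F [-2.41  4.61 11.5 ] M [1.03 0.69 0.06] gap 0.149 30.0 yaw y -102.85
```

>>> arm_command --pt "0 0 -0.012 0.5 -0.9" --pt "0 0 0 0.5 -0.9" --pt "0 0 0 0 -0.9"

```text
time_s: 20.65
tcp_pos: [445.3, -101.2, 125.2]
tool_rot: [-3.098, 0.513, 0.001]
wrist_force: [-1.4, 2.5, 7.0]
finger_gap: 0.152
grip_force: 30.1
```

```bash
python3 st.py 444 -105.8 140|head -1
```

```text
t 20.65 p [ 445.26 -101.16  125.2 ] q [-0.87  0.8   1.41  2.21 -0.96  1.04 -0.79] F [-1.4   2.48  7.02] M [0.8  0.49 0.41] gap 0.152 30.1 yaw y -108.81
```

>>> arm_command --pt "0 0 0 0.5 -0.9" --pt "0 0 0 0 -0.9"

```text
time_s: 20.85
tcp_pos: [445.2, -101.1, 125.2]
tool_rot: [-3.084, 0.592, 0.002]
wrist_force: [-1.7, 3.1, 6.8]
finger_gap: 0.156
grip_force: 31.0
```

```bash
python3 st.py 444 -105.8 140|head -1
```

```text
t 20.85 p [ 445.19 -101.1   125.21] q [-0.87  0.81  1.42  2.21 -0.97  1.05 -0.84] F [-1.67  3.05  6.82] M [0.78 0.61 0.75] gap 0.156 31.0 yaw y -111.74
```

The torque has risen to 0.75 N m after 1.34 rad, so the cartridge is tight. I relieve the load, then check the seating before releasing.

>>> arm_command --pt "0 0 0 -0.4 -0.9" --pt "0 0 -0.01 0 -0.9" --pt "0 0 0 0 -0.9"

```text
time_s: 21.15
tcp_pos: [445.2, -101.1, 125.2]
tool_rot: [-3.095, 0.53, 0.001]
wrist_force: [-1.3, 3.6, 3.9]
finger_gap: 0.149
grip_force: 30.1
```

```bash
python3 st.py 444 -105.8 140|head -1
```

```text
t 21.15 p [ 445.17 -101.14  125.23] q [-0.87  0.8   1.41  2.21 -0.97  1.05 -0.8 ] F [-1.3   3.59  3.89] M [0.92 0.23 0.4 ] gap 0.149 30.1 yaw y -109.42
```

>>> arm_command --pt "0 0 0 0 -0.5" --pt "0 0 0 0 -0.2" --pt "0 0 0 0 0" --pt "0 0 0 0 0" --pt "0 0 0 0 0" --pt "0 0 -0.3 0 0" --pt "0 0 -0.7 0 0" --pt "0 0 -1 0 0" --pt "0 0 -1 0 0" --pt "0 0 -1 0 0" --pt "0 0 -0.5 0 0" --pt "0 0 0 0 0"

```text
time_s: 22.35
tcp_pos: [446.2, -102.3, 262.4]
tool_rot: [-3.092, 0.53, -0.007]
wrist_force: [-0.2, -0.0, 0.1]
finger_gap: 0.5
grip_force: 0.0
```

```bash
python3 st.py 444 -105.8 140|head -1; python3 look.py|head -9; python3 - <<'E'
from h import *
s=robot.snapshot("side");cv2.imwrite("pics/g.png",cv2.resize(s["color"][135:225,260:345],None,fx=6,fy=6,interpolation=2))
E
```

```text
t 22.35 p [ 446.21 -102.3   262.35] q [-1.08  0.39  1.54  2.08 -0.45  1.09 -1.23] F [-0.18 -0.02  0.09] M [0.05 0.17 0.03] gap 0.5 0.0 yaw y -109.45
cartridge side [(array([297.9, 194.8]), 0.58), (array([298.5, 183.8]), 0.4)] cartridge top [] 
cartridge_grip side [(array([296.1, 173.3]), 0.63)] cartridge_grip top [] 
cartridge_seat side [(array([301., 180.]), 0.68)] cartridge_seat top [(array([365.5, 227.2]), 0.36)] 
  tri [ 402.8 -304.6  199.1] [np.float64(19.73065993624896), np.float64(19.730659936248838)]
cartridge_lug side [(array([297. , 190.7]), 0.56)] cartridge_lug top [] 
port_rim side [(array([298.9, 179.6]), 0.84)] port_rim top [(array([303.7, 210.2]), 0.72), (array([326.2, 211.1]), 0.25)] 
  tri [ 440.3 -111.9  100.6] [np.float64(1.8604382415276077), np.float64(1.860438241527633)]
thread_mid side [(array([303.7, 183.7]), 0.98)] thread_mid top [(array([300.6, 210.5]), 0.8)] 
  tri [ 447.6 -101.6   80.7] [np.float64(8.769008726314846), np.float64(8.769008726314869)]
```

View pics/g.png

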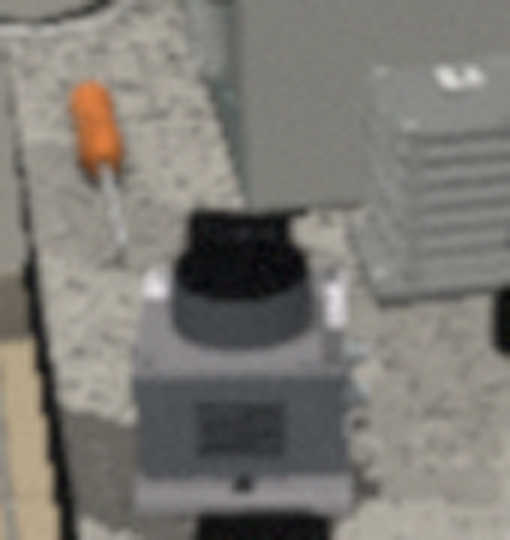

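The flange sits level on the collar rim at crop (240,270), with the grip bar above it. The height computed from the TCP is about 0, and the gripper is clear.

```bash
python3 -c "
from bench import robot
print(robot.hand_in())"
```

```text
the job is handed in; nothing more can be done
None
```

The cartridge is screwed into the collar with its flange flat on the rim, released, and handed in at about 22 s. Two readings went briefly over the safe limits: a 26 N push when it first landed on the thread, and 0.75 N m on the final tightening.

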